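# Lean a lath of freshly painted doll faces to dry

### The job

First push the drying stand's wooden foot bar fully home, as far towards the tall back board as it goes. Then take the lath that carries the three freshly painted doll faces off its sloping rest and lean it, faces up and outwards, against the top edge of the back board, standing squarely, with its bare end down on the base close against the foot bar, near the middle. Let nothing touch the wet faces, and leave the other things on the table where they are.

Things in the scene. Friction and masses are not known exactly. Their poses are not given: they have to be found in the camera images.
- stand: fixed drying stand: plywood base 250 x 190 x 12 mm (own x -135 to +115) and upright back board 14 mm thick, 190 mm wide, 190 mm high above the base, its near face at x = +100 mm. Origin on the table under the stand's middle. +x points from the foot bar to the back board (away from the robot, give or take its yaw), y along the board, z up. A foot bar slides on the base in front of the board
- footbar (a joint): foot bar position (m): 0 = fully home (towards the back board, at its stop pins), positive = drawn out along the stand's -x, at most 0.06. Stays where left; about 7 N slides it. When home its inner face is 132 mm from the board's near face, and a lath with its foot against it leans on the board's top edge about 57 degrees from level
- bar_front (a point): middle of the foot bar's front face, the upright face turned away from the back board, half-way up; moves with the bar, axes as the stand. The bar is dark wood, 18 mm thick (x), 172 mm long (y), 30 mm high, its underside on the base 12 mm above the table
- bar_inner (a point): middle of the lower edge of the foot bar's inner face (the face towards the back board), at the height of the base's top; moves with the bar, axes as the stand. The lath's foot belongs against this face
- board_top (a point): middle of the back board's top edge, on its near face, 202 mm above the table; axes as the stand
- rest: sloping wooden painting rest, fixed: base 260 x 90 x 10 mm and a spine 24 mm wide rising at 18 degrees towards its +x (away from the robot, give or take yaw), with a ledge 10 mm high at the low end. The lath lies on the spine, bare end against the ledge, overhanging 8 mm each side with free space below, down to the base. Origin on the table, under the middle of the base
- lath_centre (a point): centre of the lath: pale wooden strip 320 mm long, 40 wide, 10 thick, about 120 g with the faces. x along it from the bare end (foot) to the faces, y across, z out of the side with the faces. Bare from x -160 to +35 mm: grip it there across its 40 mm width. Balance point about 25 mm from the centre towards +x
- lath_foot (a point): centre of the lath's bare end (its foot), on the lath's axis, 160 mm from its centre; axes as lath_centre
- faces: the three doll faces on the lath, freshly painted: domes 31 mm across and 15 mm high in a row on its z side, at 55, 95 and 135 mm from the lath's centre towards +x. Origin on the lath's face side, over the lath's centre; axes as lath_centre. Nothing may touch them
- jar_c (a point): middle of a closed glass jar, 52 mm across, 65 mm high, standing; leave it
- bowl_c (a point): middle of a small white bowl, 68 mm across, 28 mm high; leave it
- head_c (a point): middle of an unpainted doll's head, 60 mm across, 85 mm high; leave it
- tin_c (a point): middle of a steel paint tin, 72 mm across, 100 mm high; leave it
- bare_c (a point): centre of a shorter lath without faces, 200 x 40 x 10 mm, lying on the table; not needed, leave it
- brush_grip (a point): handle of a paint brush 190 mm long, lying on the table; leave it

How it is judged:
By the outcome, as a careful person would: the job done as asked, in the order asked, and still so for the second after the job is handed in, with the robot touching nothing.
It also fails if it takes over 58 s, if anything falls off the work surface, if the arm or the gripper's body presses on something with over 40 N, if the wrist force passes 120 N, or if a joint passes its speed limit or range.

### The arm

A 7-joint arm with a two-finger parallel gripper is mounted at the origin on the work surface. World frame = base frame: x ahead of the robot, y to its left, z up, the work surface at z = 0. Lengths are in mm, angles in rad, forces in N, time in s.
With the tool pointing down it reaches from about 425 to 875 mm from the base axis. Payload 4.7 kg.
Tool frame: the origin (TCP) lies on the centre line of the jaws, within the pads' length; the fingertips stand 22 mm ahead of it and the grasp point (between the pads) lies 3 mm ahead of it; z points along the fingers, y is the line along which they close (so a half turn about z gives the same grasp; the last joint's range is limited). The gripper opens to 87 mm and grips with 3 to 60 N. Pads are 19 mm wide; open, the fingers measure 117 mm over their backs; the gripper's body (75 mm by 190 mm) begins 51 mm behind the grasp point.
Start: joints at [1.173, 0.321, -0.07, 1.45, 0.023, 1.371, -0.057], TCP at [260.151, -595.692, 208.087] pointing down, gripper open.
Joint ranges: [-2.86, 2.86], [-0.3, 2.09], [-1.38, 1.24], [0.06, 2.45], [-1.56, 4.7], [0.09, 2.05], [-2.69, 2.69]. Speed limits (rad/s): [2.57, 2.57, 3.14, 3.14, 3.14, 3.14, 3.14].

### API

Orientations are given as a 3x3 rotation matrix whose columns are the frame's x, y, z axes.
In Python, from bench import robot, viewer gives the robot as it stands.
- The arm moves only by the shell command python3 -m inch 'ROWS' [FORCE]. ROWS is JSON, a list of rows, each a list of 7 numbers: the shift along the tool's x, y, z in cm, then the turn, a rotation vector about the tool's x, y, z in rad, then the opening, from -1 (shut) to 1 (fully open). A call has exactly 10 rows; each row is the pose to reach, as a shift and turn from the pose commanded when the call began, along the tool's axes at that moment; what a row does not reach only later rows make up. A row lasts 1/10 s, in which the tool goes at most 50 mm and 8.59 degrees, less where a joint would pass 70% of its speed; a pose out of reach is approached as far as the arm can. A call with a gripper value outside its range is refused whole. The fingers move at their own pace and stop on an object; FORCE is the grip in N (left out, the last holds). Time passes only in rows, so rows that repeat a pose let the fingers close, or fill a call up. It gives the time, the measured TCP pose, the force, the opening and the grip force at its end, in the units of the state.
- robot.read_state(): the state, without advancing time (a new reading comes with each control period).
- viewer.grab_frame(name): name is "scene" or "side" or "wrist"; returns a dict with "img" (420x560x3 uint8, red, green, blue), "mtx" (3x3 intrinsics, pixels), "distortion" ([k1, k2, p1, p2, k3] as OpenCV has them; the pictures are not rectified), "position" and "rotation" of the camera in the world. Camera axes: x right, y down, z forward; pixel columns grow to the right and rows downward; lengths in mm; the calibration is good to about 2 mm. A picture is of the moment at which its call begins. There is no depth.
- robot.hand_in(): hands the job in; it is judged then, once.
The state is a dict: "time": time; "joints": joint angles; "joint_vel": joint speeds; "tau": joint torques, N m; "position": TCP position; "tool_rot": TCP orientation; "wrist_force": force on the tool from outside, world axes, zero at the start; "moment": the same for the moment, N m; "opening": finger opening in mm; "gripper_force": force on a finger pad.
Only numpy, scipy, OpenCV 4.12 (cv2) and the standard library are available. Lean on these libraries where they do the work, as an engineer would, in place of code of your own. Each camera call takes 0.05 s, during which the arm holds its last target. There are 200 camera calls.

## Working session

There is one attempt and no reset: what is moved stays moved. The work goes in short steps, Python scripts to look and compute and a shell command to move; the robot and the scene stay as the last step left them, time stands still between calls to the robot, and variables do not carry over. Pictures are saved under pics/ and viewed, at most 10 in all, crops included, and the job is handed in when it is done.

```bash
mkdir -p pics; cat > h.py <<'E'
import numpy as np, cv2, json
from bench import robot, viewer
def grab(n, f):
    d=viewer.grab_frame(n); cv2.imwrite('pics/'+f+'.png', cv2.cvtColor(d['img'],cv2.COLOR_RGB2BGR))
    json.dump({k:np.array(d[k]).tolist() for k in('mtx','distortion','position','rotation')},open('pics/'+f+'.json','w'))
def cam(f):
    d=json.load(open('pics/'+f+'.json')); return [np.array(d[k],float) for k in('mtx','distortion','position','rotation')]
def ray(f,uv):
    K,D,p,R=cam(f); q=cv2.undistortPoints(np.array([[uv]],float),K,D)[0,0]
    return p, R@np.array([q[0],q[1],1])
def onz(f,uv,z):
    p,d=ray(f,uv); return p+d*(z-p[2])/d[2]
def proj(f,P):
    K,D,p,R=cam(f); r=R.T
    return cv2.projectPoints(np.array(P,float).reshape(-1,1,3),cv2.Rodrigues(r)[0],-r@p,K,D)[0][:,0]
def tri(obs):
    A=np.zeros((3,3));b=np.zeros(3)
    for f,uv in obs:
        p,d=ray(f,uv); d/=np.linalg.norm(d); M=np.eye(3)-np.outer(d,d); A+=M;b+=M@p
    return np.linalg.solve(A,b)
E
python3 - <<'E'
from h import *
for n in('scene','side'):
    grab(n,n+'0'); print(n,*[np.round(a,2).tolist() for a in cam(n+'0')[2:]])
s=robot.read_state(); print(np.round(s['tool_rot'],3),s['opening'])
a,b=[cv2.imread(f'pics/{n}0.png') for n in('scene','side')]
for n,i in(('a',a),('b',b)): cv2.imwrite(f'pics/{n}_big.png',cv2.resize(i,(800,600),interpolation=cv2.INTER_CUBIC))
E
```

```text
scene [1405.51, 117.0, 865.33] [[-0.16, 0.63, -0.76], [0.99, 0.09, -0.12], [-0.01, -0.77, -0.64]]
side [456.9, -1144.17, 1026.16] [[1.0, -0.01, 0.04], [-0.04, -0.62, 0.78], [0.01, -0.78, -0.62]]
[[ 0.916  0.4   -0.001]
 [ 0.4   -0.916  0.001]
 [-0.    -0.002 -1.   ]] 87.38213035918099
```

View pics/a_big.png

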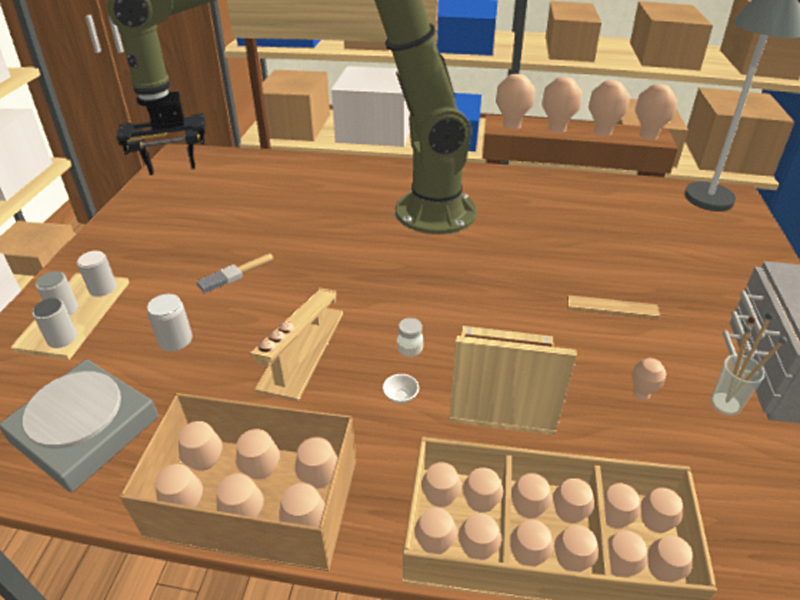

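View pics/b_big.png

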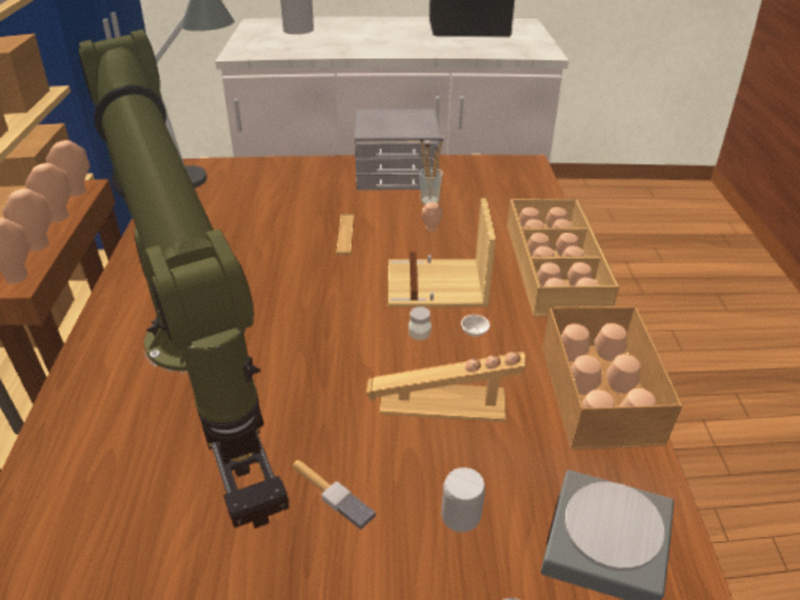

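The scene view shows the stand (about 510,375), the rest with the lath (300,340), and the jar and bowl between them. The side view shows the foot bar drawn out at about (414,275), with its stop pins at (430,258) and (432,296). I'll enlarge both.

```bash
python3 - <<'E'
from h import *
a,b=cv2.imread('pics/scene0.png'),cv2.imread('pics/side0.png')
c=b[130:300,250:390]; cv2.imwrite('pics/c.png',cv2.resize(c,None,fx=3.5,fy=3.5,interpolation=cv2.INTER_CUBIC))
c=a[195:305,170:410]; cv2.imwrite('pics/d.png',cv2.resize(c,(792,363),interpolation=cv2.INTER_CUBIC))
E
```

```text
(no output)
```

View pics/c.png

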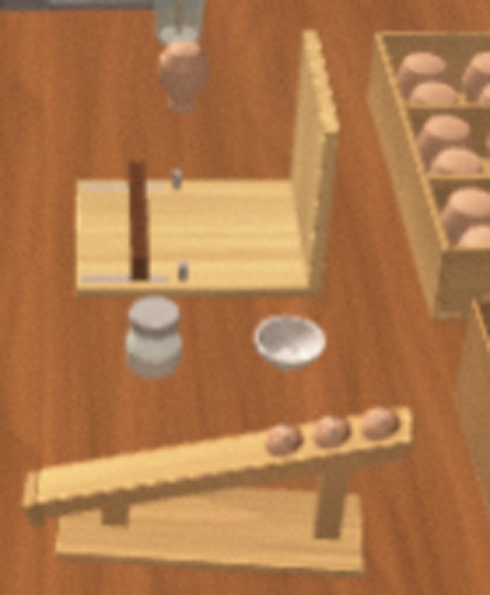

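View pics/d.png

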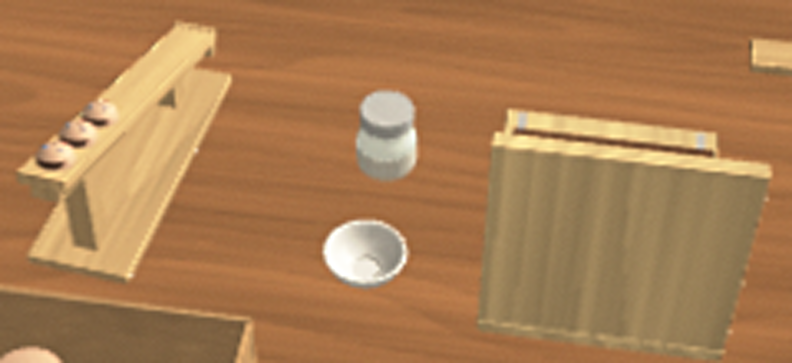

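The crops show the following:
- **Stand:** base corners, in crop c, at (77,285), (77,181) and (318,290). The board top is at (337,130) in c, and (497,133) and (770,165) in d.
- **Bar:** its near end is at (139,278) and its far top at (137,163) in c.
- **Lath:** it runs from (38,485) to (410,420) in c.

I'll fit the poses from these.

```bash
cat > fit0.py <<'E'
from h import *
from scipy.optimize import least_squares
C=lambda u,v:('side0',(250+u/3.5,130+v/3.5)); Dd=lambda u,v:('scene0',(170+u/3.3,195+v/3.3))
def Rz(a): return np.array([[np.cos(a),-np.sin(a),0],[np.sin(a),np.cos(a),0],[0,0,1]])
st=[(C(77,285),(-135,-95,12)),(C(77,181),(-135,95,12)),(C(337,130),(114,-95,202)),(C(322,292),(115,-95,0)),
 (Dd(497,133),(100,-95,202)),(Dd(770,165),(100,95,202)),(Dd(480,325),(114,-95,0)),(Dd(722,355),(114,95,0))]
def fs(p): return np.concatenate([proj(f,Rz(p[2])@np.array(P,float)+[p[0],p[1],0])[0]-uv for (f,uv),P in st])
r=least_squares(fs,[680,120,0],loss='soft_l1',x_scale=[10,10,.1]); p=r.x
print('stand',p[:2],np.degrees(p[2])); print(fs(p).reshape(-1,2).round(1).tolist())
for uv in((131,255),(147,255),(133,278),(147,278)):
    f,q=C(*uv)
    for z in(12,42): print(uv,z,(Rz(p[2]).T@(onz(f,q,z)-[p[0],p[1],0])).round(1))
la=[(C(408,407),(160,20,5)),(C(411,440),(160,-20,5)),(C(40,470),(-160,20,5)),(C(42,503),(-160,-20,5)),
 (C(283,438),(55,0,12)),(C(331,431),(95,0,12)),(C(380,422),(135,0,12)),
 (Dd(100,112),(55,0,12)),(Dd(78,131),(95,0,12)),(Dd(55,153),(135,0,12)),(Dd(18,172),(160,-20,5)),(Dd(65,190),(160,20,5)),(Dd(215,32),(-160,20,5)),(Dd(178,22),(-160,-20,5))]
def RL(y,t): return Rz(y)@cv2.Rodrigues(np.array([0,-t,0.]))[0]
def fl(q): return np.concatenate([proj(f,RL(q[3],q[4])@np.array(P,float)+q[:3])[0]-uv for (f,uv),P in la])
r=least_squares(fl,[600,-150,80,0,.31],loss='soft_l1',x_scale=[10,10,10,.1,.1]); q=r.x
print('lath',q[:3],np.degrees(q[3:])); print(fl(q).reshape(-1,2).round(1).tolist())
for n,f,uv,z in(('jar','scene0',(410/1.4286,338/1.4286),32),('bowl','scene0',(401/1.4286,387/1.4286),14)): print(n,onz(f,uv,z))
E
python3 fit0.py
```

```text
stand [601.4131702  198.96952561] -0.6017579249743945
[[-0.6, 0.2], [-0.7, -1.2], [0.5, -0.9], [-0.3, 0.4], [-0.5, -0.4], [0.6, -1.1], [-0.7, 1.7], [0.1, 1.6]]
(131, 255) 12 [-77.1 -45.2  12. ]
(131, 255) 42 [-78.6 -83.6  42. ]
(147, 255) 12 [-60.6 -45.3  12. ]
(147, 255) 42 [-62.6 -83.8  42. ]
(133, 278) 12 [-76.2 -83.   12. ]
(133, 278) 42 [ -77.8 -120.4   42. ]
(147, 278) 12 [-62.  -83.2  12. ]
(147, 278) 42 [ -64.  -120.5   42. ]
lath [ 581.8650201  -211.02102177   82.60212596] [-6.54213066 17.80734366]
[[0.2, -0.4], [0.2, -0.0], [-0.2, -0.9], [-2.4, -0.7], [-0.5, -0.1], [-0.5, -0.4], [-0.6, -0.2], [-0.3, 0.5], [-0.1, 0.9], [-0.0, 0.8], [-0.7, 0.4], [-0.1, -1.9], [-0.3, 0.4], [-1.1, 1.3]]
jar [540.85729955   5.70337072  32.        ]
bowl [657.13587262   4.83224201  14.        ]
```

```bash
cat >> h.py <<'E'
from scipy.spatial.transform import Rotation as Ro
def tool(tilt,yaw):  # deg; tilt = tool z leaning to +x
    t=np.radians(tilt); return Ro.from_euler('z',yaw,degrees=True).as_matrix()@np.array([[np.cos(t),0,np.sin(t)],[0,-1,0],[np.sin(t),0,-np.cos(t)]])
def go(pos,tilt,yaw):
    s=robot.read_state(); R=np.array(s['tool_rot']); d=R.T@(np.array(pos)-s['position'])/10
    w=Ro.from_matrix(R.T@tool(tilt,yaw)).as_rotvec()
    print('shift cm',d.round(2),'turn',w.round(3),'at',np.round(s['position'],1),'t',s['time'])
E
python3 -c "
from h import *
go((480,200,208),0,-0.6)"
```

```text
shift cm [ 5.200e+01 -6.406e+01  1.000e-02] turn [-0.002  0.     0.422] at [ 259.9 -595.2  207.1] t 0.1
```

```bash
python3 -m inch '[[5,-6,0,0,0,0.04,-1],[10,-12,0,0,0,0.08,-1],[14,-17,0,0,0,0.12,-1],[18,-22,0,0,0,0.16,-1],[21,-26,0,0,0,0.2,-1],[24,-30,0,0,0,0.24,-1],[27,-33,0,0,0,0.28,-1],[29,-36,0,0,0,0.32,-1],[31,-38,0,0,0,0.37,-1],[32,-39,0,0,0,0.42,-1]]' 20; python3 -c "
from h import *
go((480,200,208),0,-0.6)"
```

```text
time: 1.1
position: [395.7, -112.6, 207.9]
tool_rot: [[1.0, -0.011, -0.0], [-0.011, -1.0, -0.001], [-0.0, 0.001, -1.0]]
wrist_force: [0.3, -0.8, -0.3]
opening: 15.0
gripper_force: 0.0
shift cm [  8.1  -31.35  -0.04] turn [ 0.001  0.    -0.   ] at [ 395.7 -112.6  207.9] t 1.1
```

```bash
python3 -m inch '[[1,-4,0,0,0,0,-1],[2,-8,0,0,0,0,-1],[3,-12,0,0,0,0,-1],[4,-16,0,0,0,0,-1],[5,-20,0,0,0,0,-1],[6,-24,0,0,0,0,-1],[7,-28,0,0,0,0,-1],[8,-31,0,0,0,0,-1],[8.1,-31.4,3,0,0,0,-1],[8.1,-31.4,6,0,0,0,-1]]'; python3 -c "
from h import *
go((480,200,44),0,-0.6)"
```

```text
time: 2.1
position: [479.7, 201.0, 147.6]
tool_rot: [[1.0, -0.005, 0.001], [-0.005, -1.0, 0.002], [0.001, -0.002, -1.0]]
wrist_force: [0.3, -1.2, -0.9]
opening: 0.6
gripper_force: 0.0
shift cm [1.000e-02 1.200e-01 1.036e+01] turn [-0.002 -0.001  0.005] at [479.7 201.  147.6] t 2.1
```

```bash
python3 -m inch '[[0,0.1,2,0,0,0,-1],[0,0.1,4,0,0,0,-1],[0,0.1,6,0,0,0,-1],[0,0.1,8,0,0,0,-1],[0,0.1,9,0,0,0,-1],[0,0.1,10,0,0,0,-1],[0,0.1,10.3,0,0,0,-1],[0.5,0.1,10.3,0,0,0,-1],[1,0.1,10.3,0,0,0,-1],[1.5,0.1,10.3,0,0,0,-1]]'; python3 -m inch '[[0.4,0,0,0,0,0,-1],[0.8,0,0,0,0,0,-1],[1.2,0,0,0,0,0,-1],[1.6,0,0,0,0,0,-1],[2,0,0,0,0,0,-1],[2.3,0,0,0,0,0,-1],[2.6,0,0,0,0,0,-1],[2.8,0,0,0,0,0,-1],[3,0,0,0,0,0,-1],[3,0,0,0,0,0,-1]]'
```

```text
time: 3.1
position: [495.8, 197.7, 45.8]
tool_rot: [[1.0, -0.009, 0.002], [-0.009, -1.0, 0.0], [0.002, -0.0, -1.0]]
wrist_force: [-0.2, -0.0, -0.1]
opening: 0.2
gripper_force: 0.0
time: 4.1
position: [524.6, 197.4, 45.0]
tool_rot: [[1.0, -0.008, 0.0], [-0.008, -1.0, 0.0], [0.0, -0.0, -1.0]]
wrist_force: [0.5, 0.6, -0.3]
opening: 0.6
gripper_force: 0.0
```

```bash
python3 -m inch '[[0.2,0,0,0,0,0,-1],[0.4,0,0,0,0,0,-1],[0.6,0,0,0,0,0,-1],[0.8,0,0,0,0,0,-1],[1.0,0,0,0,0,0,-1],[1.2,0,0,0,0,0,-1],[1.3,0,0,0,0,0,-1],[1.4,0,0,0,0,0,-1],[1.5,0,0,0,0,0,-1],[1.6,0,0,0,0,0,-1]]'; python3 - <<'E'
from h import *
grab('side','s1'); b=cv2.imread('pics/s1.png')[150:230,240:370]
cv2.imwrite('pics/s1c.png',cv2.resize(b,None,fx=6,fy=6,interpolation=cv2.INTER_CUBIC))
E
```

```text
time: 5.1
position: [540.5, 197.3, 45.0]
tool_rot: [[1.0, -0.008, -0.0], [-0.008, -1.0, -0.0], [-0.0, 0.0, -1.0]]
wrist_force: [-0.1, 1.0, -0.2]
opening: 0.8
gripper_force: 0.0
```

View pics/s1c.png

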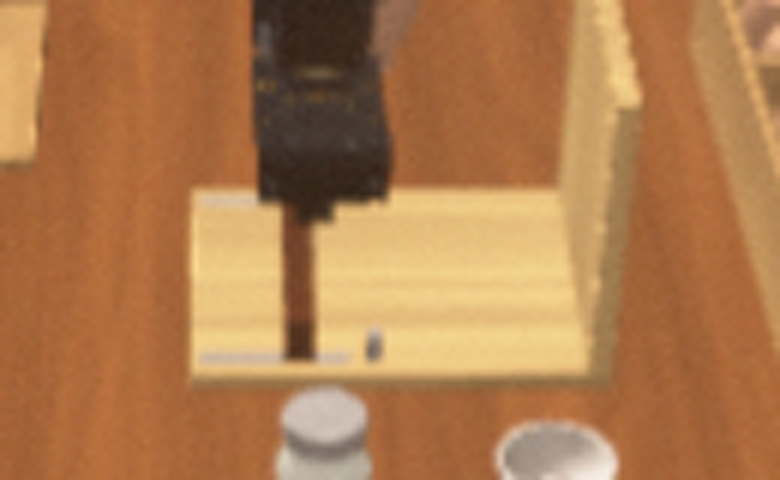

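The bar hasn't moved: it is still at crop x 283–315, with the pin at 374, and the gripper hides the part of it under y 200. I'll check where the TCP projects.

```bash
python3 - <<'E'
from h import *
s=robot.read_state();p=s['position'];print(p)
S=Ro.from_euler('z',-.6,degrees=True).as_matrix(); o=np.array([601.4,199,0])
for n,P in(('tip',p+np.array([0,0,-22])),('tcp',p),('up50',p+np.array([0,0,50])),('base-near-left',S@[-135,-95,12]+o),('far-left',S@[-135,95,12]+o),('barfront mid',S@[-78,0,42]+o),('barfront near',S@[-78,-86,42]+o),('barfront far',S@[-78,86,42]+o)):
    print(n,((proj('s1',P)[0]-[240,150])*6).round())
E
```

```text
[540.64901787 197.23988332  45.03261157]
tip [309. 260.]
tcp [310. 231.]
up50 [312. 163.]
base-near-left [188. 370.]
far-left [188. 183.]
barfront mid [282. 233.]
barfront near [286. 320.]
barfront far [278. 152.]
```

```bash
python3 - <<'E'
from h import *
R=np.array([[.916,.4,0],[.4,-.916,0],[0,0,-1]]);p=np.array([260.15,-595.7,208.1])
for z in(22,0,-48): print(z,[(proj('scene0',p+R@[0,y,z])[0]*1.4286).round() for y in(-50,50)],(proj('side0',p+R@[0,0,z])[0]*1.4286).round())
grab('scene','s2'); grab('wrist','w2')
a=cv2.imread('pics/s2.png'); w=cv2.imread('pics/w2.png')
c=cv2.resize(a[180:320,260:440],(720,560),interpolation=cv2.INTER_CUBIC)
cv2.imwrite('pics/s2c.png',c)
p=robot.read_state()['position']
for z in(-22,0,48): print(z,((proj('s2',p+np.array([0,0,z]))[0]-[260,180])*4).round())
E
```

```text
22 [array([196., 180.]), array([153., 186.])] [255. 511.]
0 [array([194., 171.]), array([151., 177.])] [253. 502.]
-48 [array([190., 153.]), array([146., 159.])] [247. 483.]
-22 [375. 263.]
0 [378. 240.]
48 [386. 190.]
```

View pics/s2c.png

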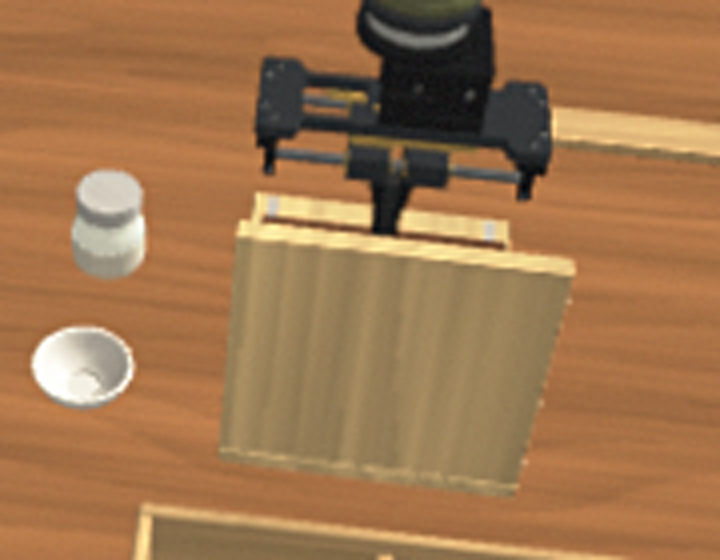

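Comparing predicted and observed fingertips shows the real tip about 30 mm higher than the reported pose implies. This holds in s1 (218 against 260), in s2 (233 against 263) and at the start. The fingers therefore passed over the bar. I'll back off, go 29 mm lower and push.

```bash
python3 -m inch '[[-1.5,0,0,0,0,0,-1],[-3,0,0,0,0,0,-1],[-4,0,0,0,0,0,-1],[-4.5,0,0,0,0,0,-1],[-4.5,0,0.5,0,0,0,-1],[-4.5,0,1,0,0,0,-1],[-4.5,0,1.5,0,0,0,-1],[-4.5,0,2,0,0,0,-1],[-4.5,0,2.2,0,0,0,-1],[-4.5,0,2.2,0,0,0,-1]]'; python3 -m inch '[[0,0,0.2,0,0,0,-1],[0,0,0.4,0,0,0,-1],[0,0,0.6,0,0,0,-1],[0.3,0,0.6,0,0,0,-1],[0.6,0,0.6,0,0,0,-1],[0.9,0,0.6,0,0,0,-1],[1.2,0,0.6,0,0,0,-1],[1.5,0,0.6,0,0,0,-1],[1.8,0,0.6,0,0,0,-1],[2.1,0,0.6,0,0,0,-1]]'
```

```text
time: 6.25
position: [495.2, 197.6, 22.5]
tool_rot: [[1.0, -0.008, -0.001], [-0.008, -1.0, 0.0], [-0.001, -0.0, -1.0]]
wrist_force: [0.3, 1.0, -0.9]
opening: 0.3
gripper_force: 0.0
time: 7.25
position: [513.8, 197.5, 16.7]
tool_rot: [[1.0, -0.008, -0.005], [-0.008, -1.0, -0.002], [-0.005, 0.002, -1.0]]
wrist_force: [-7.4, -1.3, 5.7]
opening: 0.6
gripper_force: 3.6
```

```bash
python3 -m inch '[[0.2,0,-0.2,0,0,0,-1],[0.4,0,-0.3,0,0,0,-1],[0.6,0,-0.3,0,0,0,-1],[0.8,0,-0.3,0,0,0,-1],[1.0,0,-0.3,0,0,0,-1],[1.2,0,-0.3,0,0,0,-1],[1.4,0,-0.3,0,0,0,-1],[1.6,0,-0.3,0,0,0,-1],[1.7,0,-0.3,0,0,0,-1],[1.8,0,-0.3,0,0,0,-1]]'
```

```text
time: 8.25
position: [529.6, 197.0, 17.7]
tool_rot: [[1.0, -0.007, -0.009], [-0.007, -1.0, -0.002], [-0.009, 0.002, -1.0]]
wrist_force: [-7.0, -0.0, -3.1]
opening: 0.5
gripper_force: 3.5
```

```bash
python3 -m inch '[[0.1,0,0,0,0,0,-1],[0.2,0,0,0,0,0,-1],[0.3,0,0,0,0,0,-1],[0.4,0,0,0,0,0,-1],[0.5,0,0,0,0,0,-1],[0.6,0,0,0,0,0,-1],[0.7,0,0,0,0,0,-1],[0.8,0,0,0,0,0,-1],[0.9,0,0,0,0,0,-1],[0.9,0,0,0,0,0,-1]]'
```

```text
time: 9.25
position: [538.8, 196.8, 17.7]
tool_rot: [[1.0, -0.008, -0.009], [-0.008, -1.0, -0.002], [-0.009, 0.002, -1.0]]
wrist_force: [-6.5, 0.3, -3.3]
opening: 0.4
gripper_force: 3.3
```

```bash
python3 -m inch '[[0.05,0,0,0,0,0,-1],[0.1,0,0,0,0,0,-1],[0.15,0,0,0,0,0,-1],[0.2,0,0,0,0,0,-1],[0.25,0,0,0,0,0,-1],[0.3,0,0,0,0,0,-1],[0.35,0,0,0,0,0,-1],[0.4,0,0,0,0,0,-1],[0.4,0,0,0,0,0,-1],[0.4,0,0,0,0,0,-1]]'
```

```text
time: 10.25
position: [539.5, 196.7, 17.6]
tool_rot: [[1.0, -0.007, -0.015], [-0.007, -1.0, -0.004], [-0.015, 0.004, -1.0]]
wrist_force: [-15.6, -1.8, 3.0]
opening: 0.2
gripper_force: 7.3
```

```bash
python3 -m inch '[[0.1,0,0,0,0,0,-1],[0.2,0,0,0,0,0,-1],[0.3,0,0,0,0,0,-1],[0.3,0,0,0,0,0,-1],[0,0,0,0,0,0,-1],[-0.8,0,0,0,0,0,-1],[-2,0,0,0,0,0,-1],[-3,0,-2,0,0,0,-1],[-3,0,-6,0,0,0,-1],[-3,0,-10,0,0,0,-1]]'; python3 -c "
from h import *
go((558.5,-208.3,140),0,-6.5)"
```

```text
time: 11.25
position: [516.7, 197.4, 121.0]
tool_rot: [[1.0, -0.008, -0.0], [-0.008, -1.0, -0.0], [-0.0, 0.0, -1.0]]
wrist_force: [1.0, -0.7, 0.3]
opening: 0.5
gripper_force: 0.0
shift cm [ 4.49 40.53 -1.89] turn [0.    0.    0.106] at [516.7 197.4 121. ] t 11.25
```

```bash
python3 -m inch '[[0.5,4,-1.5,0,0,0.01,-1],[1,8,-1.9,0,0,0.02,0],[1.5,13,-1.9,0,0,0.04,1],[2,18,-1.9,0,0,0.06,1],[2.5,23,-1.9,0,0,0.08,1],[3,28,-1.9,0,0,0.1,1],[3.5,33,-1.9,0,0,0.106,1],[4,37,-1.9,0,0,0.106,1],[4.4,40,-1.9,0,0,0.106,1],[4.5,40.5,-1.9,0,0,0.106,1]]'; python3 -m inch '[[0,0,1,0,0,0,1],[0,0,2,0,0,0,1],[0,0,3,0,0,0,1],[0,0,3.5,0,0,0,1],[0,0,3.5,0,0,0,1],[0,0,3.5,0,0,0,1],[0,0,3.5,0,0,0,1],[0,0,3.5,0,0,0,1],[0,0,3.5,0,0,0,1],[0,0,3.5,0,0,0,1]]'; python3 - <<'E'
from h import *
grab('scene','s3'); grab('side','d3')
a=cv2.imread('pics/s3.png')[170:290,160:310]; b=cv2.imread('pics/d3.png')[200:310,240:390]
f=lambda i:cv2.resize(i,(400,int(400*i.shape[0]/i.shape[1])),interpolation=cv2.INTER_CUBIC)
a,b=f(a),f(b); h=min(len(a),len(b)); cv2.imwrite('pics/m3.png',np.hstack([a[:h],b[:h]]))
go((558.5,-208.3,50),0,-6.5)
p=robot.read_state()['position']
for z in (30,8): q=np.array(p)+[0,0,z]; print(z,((proj('s3',q)[0]-[160,170])*400/150).round(),((proj('d3',q)[0]-[240,200])*400/150+[400,0]).round())
E
```

```text
time: 12.25
position: [558.6, -214.0, 139.0]
tool_rot: [[0.993, -0.122, 0.001], [-0.122, -0.993, -0.002], [0.001, 0.002, -1.0]]
wrist_force: [-0.4, -0.1, -0.0]
opening: 64.2
gripper_force: 0.0
time: 13.25
position: [559.2, -208.0, 104.2]
tool_rot: [[0.993, -0.114, 0.0], [-0.114, -0.993, -0.0], [0.0, 0.0, -1.0]]
wrist_force: [-0.1, -0.1, -0.4]
opening: 86.9
gripper_force: 0.0
shift cm [-0.06  0.04  5.42] turn [ 0.    -0.    -0.001] at [ 559.2 -208.   104.2] t 13.35
30 [132.  97.] [575. 127.]
8 [134. 113.] [574. 141.]
```

View pics/m3.png

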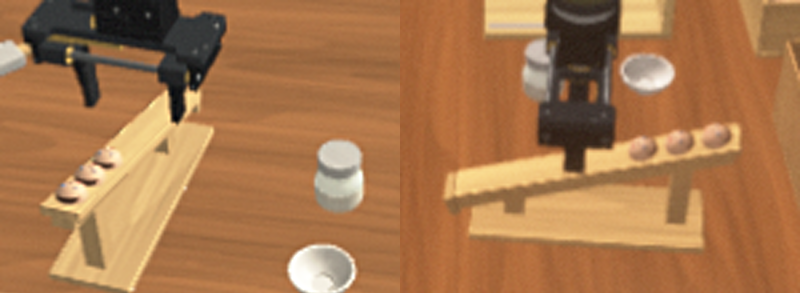

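The left panel shows fingertips at (90,105) and (177,120). Their midpoint of (133,112) matches the +31 mm prediction, so the jaws straddle the bare part. I'll descend and grip.

```bash
python3 -m inch '[[0,0,1,0,0,0,1],[0,0,2,0,0,0,1],[0,0,3,0,0,0,1],[0,0,4,0,0,0,1],[0,0,4.8,0,0,0,1],[0,0,5.4,0,0,0,1],[0,0,5.6,0,0,0,1],[0,0,5.6,0,0,0,1],[0,0,5.6,0,0,0,0.4],[0,0,5.6,0,0,0,0.2]]'; python3 -m inch '[[0,0,0,0,0,0,-0.1],[0,0,0,0,0,0,-0.2],[0,0,0,0,0,0,-0.3],[0,0,0,0,0,0,-0.5],[0,0,0,0,0,0,-1],[0,0,0,0,0,0,-1],[0,0,0,0,0,0,-1],[0,0,0,0,0,0,-1],[0,0,0,0,0,0,-1],[0,0,0,0,0,0,-1]]' 45
```

```text
time: 14.35
position: [559.5, -208.0, 48.6]
tool_rot: [[0.993, -0.114, 0.001], [-0.114, -0.993, -0.0], [0.001, 0.0, -1.0]]
wrist_force: [-0.2, 0.6, -0.8]
opening: 78.1
gripper_force: 0.0
time: 15.35
position: [559.0, -208.1, 48.0]
tool_rot: [[0.993, -0.114, -0.0], [-0.114, -0.993, -0.0], [-0.0, 0.0, -1.0]]
wrist_force: [-1.6, -0.9, 0.8]
opening: 39.1
gripper_force: 45.0
```

```bash
python3 -m inch '[[0,0,-0.5,0,0,0,-1],[0,0,-1.5,0,0,0,-1],[0,0,-3,0,0,0,-1],[0,0,-5,0,0,0,-1],[0,0,-7,0,0,0,-1],[0,0,-9,0,0,0,-1],[0,0,-11,0,0,0,-1],[0,0,-13,0,0,0,-1],[0,0,-15,0,0,0,-1],[0,0,-16,0,0,0,-1]]'; python3 -c "
from h import *
go((650,198.5,215),42,-.6)"
```

```text
time: 16.35
position: [560.4, -207.8, 211.4]
tool_rot: [[0.994, -0.113, 0.004], [-0.113, -0.994, -0.002], [0.004, 0.001, -1.0]]
wrist_force: [0.7, -0.5, -0.8]
opening: 39.8
gripper_force: 45.0
shift cm [  4.3  -41.38  -0.4 ] turn [ 0.039  0.728 -0.098] at [ 560.4 -207.8  211.4] t 16.35
```

```bash
python3 -m inch '[[0.2,-2,-0.2,0.003,0.06,-0.01,-1],[0.6,-6,-0.4,0.007,0.13,-0.02,-1],[1,-10,-0.4,0.012,0.22,-0.03,-1],[1.5,-15,-0.4,0.017,0.31,-0.04,-1],[2,-20,-0.4,0.022,0.4,-0.055,-1],[2.6,-25,-0.4,0.027,0.5,-0.07,-1],[3.2,-30,-0.4,0.032,0.6,-0.08,-1],[3.7,-35,-0.4,0.036,0.68,-0.09,-1],[4.1,-39,-0.4,0.039,0.72,-0.098,-1],[4.3,-41.4,-0.4,0.039,0.728,-0.098,-1]]'; python3 -m inch '[[0,0,0,0,0,0,-1],[0,0,0,0,0,0,-1],[0,0,0,0,0,0,-1],[0,0,0,0,0,0,-1],[0,0,0,0,0,0,-1],[0,0,0,0,0,0,-1],[0,0,0,0,0,0,-1],[0,0,0,0,0,0,-1],[0,0,0,0,0,0,-1],[0,0,0,0,0,0,-1]]'; python3 - <<'E'
from h import *
grab('scene','s4'); grab('side','d4')
a=cv2.imread('pics/s4.png')[110:290,250:430]; b=cv2.imread('pics/d4.png')[70:250,230:410]
f=lambda i:cv2.resize(i,(400,400),interpolation=cv2.INTER_CUBIC)
cv2.imwrite('pics/m4.png',np.hstack([f(a),f(b)]))
s=robot.read_state(); zt=np.array(s['tool_rot'])[:,2]; p=np.array(s['position']); print(p,zt,s['time'])
S=Ro.from_euler('z',-.6,degrees=True).as_matrix()
ax=S@[.5,0,.866]; n=S@[-.866,0,.5]
for nm,G in(('tool',p-28*zt),('world',p+3*zt+[0,0,31])):
    for g in('foot',-136),('face1',79),('face3',159),('head',184):
        q=G+ax*g[1]+n*(12 if 'face' in g[0] else 5); print(nm,g[0],((proj('s4',q)[0]-[250,110])*400/180).round(),((proj('d4',q)[0]-[230,70])*400/180+[400,0]).round())
E
```

```text
time: 17.35
position: [643.0, 195.0, 210.1]
tool_rot: [[0.751, -0.002, 0.66], [0.002, -1.0, -0.006], [0.66, 0.006, -0.751]]
wrist_force: [-1.1, -0.9, -1.3]
opening: 39.8
gripper_force: 45.0
time: 18.35
position: [644.8, 187.9, 209.8]
tool_rot: [[0.754, -0.011, 0.657], [-0.008, -1.0, -0.007], [0.657, 0.0, -0.754]]
wrist_force: [0.0, 0.2, 0.0]
opening: 39.2
gripper_force: 45.0
[644.83342912 187.83981841 209.85393796] [ 0.657011   -0.00730268 -0.75384562] 18.45
tool foot [232. 254.] [547. 230.]
tool face1 [251. 179.] [618. 124.]
tool face3 [260. 145.] [649.  82.]
tool head [263. 141.] [663.  71.]
world foot [232. 261.] [560. 226.]
world face1 [252. 186.] [632. 120.]
world face3 [261. 152.] [663.  78.]
world head [264. 147.] [677.  66.]
```

View pics/m4.png

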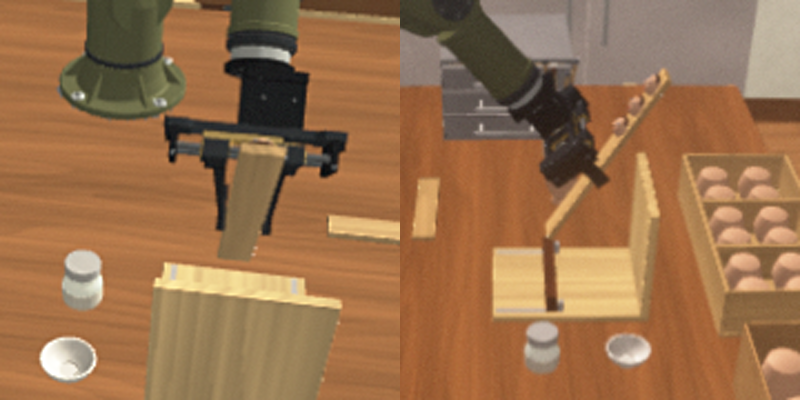

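The side panel shows the bar home, against its pins at (556,246) and (556,306). The lath foot is at (549,233) and the head at (666,71), which matches the model where the tool is offset along its own axis. Next I align above the stand at a 62° pitch.

```bash
python3 -c "
from h import *
go((662.8,198.4,190),44.2,-.6)"
```

```text
shift cm [ 0.04 -1.08  2.67] turn [0.    0.055 0.   ] at [644.8 187.8 209.9] t 18.45
```

```bash
python3 -m inch '[[0,-0.2,0.3,0,0.01,0,-1],[0,-0.4,0.8,0,0.02,0,-1],[0,-0.7,1.4,0,0.03,0,-1],[0,-1,2,0,0.045,0,-1],[0,-1.1,2.5,0,0.055,0,-1],[0,-1.1,2.7,0,0.055,0,-1],[0,-1.1,2.7,0,0.055,0,-1],[0,-1.1,2.7,0,0.055,0,-1],[0,-1.1,2.7,0,0.055,0,-1],[0,-1.1,2.7,0,0.055,0,-1]]'; python3 -c "
from h import *
go((662.8,198.4,125),44.2,-.6)"
```

```text
time: 19.45
position: [662.5, 196.4, 192.5]
tool_rot: [[0.722, -0.005, 0.692], [-0.005, -1.0, -0.002], [0.692, -0.001, -0.722]]
wrist_force: [1.0, -0.0, -1.5]
opening: 39.4
gripper_force: 45.0
shift cm [-4.66 -0.19  4.89] turn [-0.005  0.007  0.003] at [662.5 196.4 192.5] t 19.45
```

```bash
python3 -m inch '[[-0.4,-0.05,0.4,0,0,0,-1],[-1,-0.1,1,0,0,0,-1],[-1.6,-0.1,1.7,0,0,0,-1],[-2.3,-0.1,2.4,0,0,0,-1],[-3,-0.1,3.1,0,0,0,-1],[-3.6,-0.1,3.8,0,0.005,0,-1],[-4.2,-0.2,4.4,0,0.007,0,-1],[-4.5,-0.2,4.7,0,0.007,0,-1],[-4.7,-0.2,4.9,0,0.007,0,-1],[-4.7,-0.2,4.9,0,0.007,0,-1]]'; python3 - <<'E'
from h import *
grab('scene','s5'); grab('side','d5')
a=cv2.imread('pics/s5.png')[160:290,290:420]; b=cv2.imread('pics/d5.png')[110:240,250:380]
f=lambda i:cv2.resize(i,(400,400),interpolation=cv2.INTER_CUBIC)
cv2.imwrite('pics/m5.png',np.hstack([f(a),f(b)]))
go((662.8,198.4,115),44.2,-.6)
E
```

```text
time: 20.45
position: [664.6, 197.7, 121.3]
tool_rot: [[0.724, -0.005, 0.69], [-0.003, -1.0, -0.004], [0.69, 0.001, -0.724]]
wrist_force: [0.5, 0.2, -3.3]
opening: 39.7
gripper_force: 45.0
shift cm [-0.6   0.26  0.42] turn [-0.006  0.009  0.009] at [664.3 201.  122.2] t 20.55
```

View pics/m5.png

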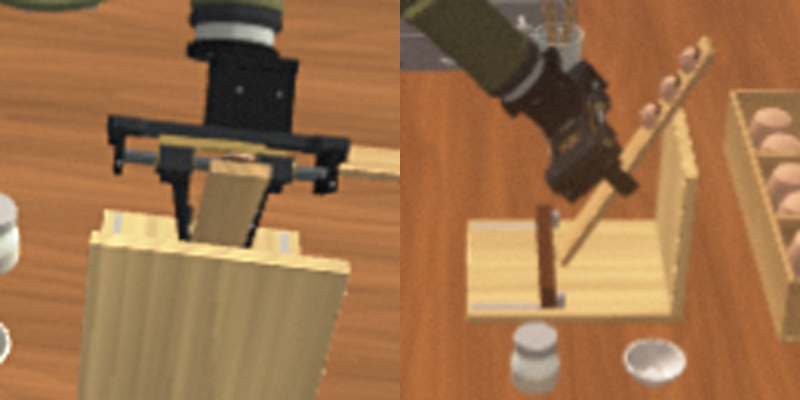

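The side panel shows the foot at (565,262), just inside the bar, with the head clear of the board's top edge. The scene panel shows the lath near the middle. I'll lower it to contact.

```bash
python3 -m inch '[[-0.07,0.03,0.07,0,0,0,-1],[-0.14,0.07,0.14,0,0,0,-1],[-0.21,0.1,0.21,0,0,0,-1],[-0.28,0.14,0.28,0,0,0,-1],[-0.35,0.17,0.35,0,0,0,-1],[-0.4,0.2,0.4,0,0,0,-1],[-0.45,0.2,0.45,0,0,0,-1],[-0.5,0.2,0.5,0,0,0,-1],[-0.5,0.2,0.5,0,0,0,-1],[-0.5,0.2,0.5,0,0,0,-1]]'
```

```text
time: 21.55
position: [664.8, 196.3, 114.5]
tool_rot: [[0.724, -0.005, 0.69], [-0.003, -1.0, -0.003], [0.69, -0.0, -0.724]]
wrist_force: [-0.9, -0.1, -1.0]
opening: 39.5
gripper_force: 45.0
```

```bash
python3 -m inch '[[-0.07,0,0.03,0,0,0,-1],[-0.14,0,0.06,0,0,0,-1],[-0.21,0,0.1,0,0,0,-1],[-0.28,0,0.13,0,0,0,-1],[-0.35,-0.1,0.16,0,0,0,-1],[-0.42,-0.1,0.19,0,0,0,-1],[-0.49,-0.1,0.22,0,0,0,-1],[-0.49,-0.1,0.22,0,0,0,-1],[-0.49,-0.1,0.22,0,0,0,-1],[-0.49,-0.1,0.22,0,0,0,-1]]'
```

```text
time: 22.55
position: [665.7, 196.8, 112.6]
tool_rot: [[0.721, -0.005, 0.693], [-0.004, -1.0, -0.003], [0.693, -0.001, -0.721]]
wrist_force: [2.5, -2.6, 8.1]
opening: 39.5
gripper_force: 45.0
```

```bash
python3 -m inch '[[0.05,0,-0.1,0,0,0,-1],[0,0,-0.17,0,0,0,-1],[-0.06,0,-0.23,0,0,0,-1],[-0.12,0,-0.29,0,0,0,-1],[-0.2,0,-0.35,0,0,0,-1],[-0.27,0,-0.42,0,0,0,-1],[-0.35,0,-0.48,0,0,0,-1],[-0.43,0,-0.55,0,0,0,-1],[-0.51,0,-0.63,0,0,0,-1],[-0.51,0,-0.63,0,0,0,-1]]'
```

```text
time: 23.55
position: [659.6, 199.1, 113.4]
tool_rot: [[0.722, -0.003, 0.692], [-0.004, -1.0, 0.0], [0.692, -0.003, -0.722]]
wrist_force: [4.1, -1.1, 9.1]
opening: 39.5
gripper_force: 45.0
```

```bash
python3 -m inch '[[0,0,0.13,0,-0.01,0,-1],[0.01,0,0.26,0,-0.02,0,-1],[0.02,0,0.39,0,-0.03,0,-1],[0.03,0,0.52,0,-0.04,0,-1],[0.04,0,0.65,0,-0.05,0,-1],[0.05,0,0.78,0,-0.06,0,-1],[0.06,0,0.9,0,-0.07,0,-1],[0.06,0,0.9,0,-0.07,0,-1],[0.06,0,0.9,0,-0.07,0,-1],[0.06,0,0.9,0,-0.07,0,-1]]'
```

```text
time: 24.55
position: [666.6, 198.8, 107.4]
tool_rot: [[0.768, -0.003, 0.641], [-0.005, -1.0, 0.001], [0.641, -0.004, -0.768]]
wrist_force: [4.7, -0.6, 8.2]
opening: 39.4
gripper_force: 45.0
```

```bash
python3 -m inch '[[0,0,0.06,0,-0.005,0,-1],[0,0,0.13,0,-0.01,0,-1],[0.01,0,0.19,0,-0.015,0,-1],[0.01,0,0.26,0,-0.02,0,-1],[0.01,0,0.3,0,-0.023,0,-1],[0.01,0,0.34,0,-0.026,0,-1],[0.01,0,0.34,0,-0.026,0,-1],[0.01,0,0.34,0,-0.026,0,-1],[0.01,0,0.34,0,-0.026,0,-1],[0.01,0,0.34,0,-0.026,0,-1]]'; python3 -c "
from h import *
print(robot.read_state()['moment'])"
```

```text
time: 25.55
position: [667.4, 199.0, 105.7]
tool_rot: [[0.786, -0.005, 0.618], [-0.006, -1.0, 0.0], [0.618, -0.004, -0.786]]
wrist_force: [-40.0, -8.4, 50.1]
opening: 39.6
gripper_force: 45.0
[-1.44363775  0.61063719 -1.02561268]
```

Firm contact with the board. I'll ease off, then open gently.

```bash
python3 -m inch '[[0,0,-0.05,0,0.005,0,-1],[0,0,-0.1,0,0.008,0,-1],[0,0,-0.13,0,0.01,0,-1],[0,0,-0.13,0,0.01,0,-1],[0,0,-0.13,0,0.01,0,-1],[0,0,-0.13,0,0.01,0,-1],[0,0,-0.13,0,0.01,0,-1],[0,0,-0.13,0,0.01,0,-1],[0,0,-0.13,0,0.01,0,-1],[0,0,-0.13,0,0.01,0,-1]]' 10
```

```text
time: 26.55
position: [667.8, 199.6, 105.8]
tool_rot: [[0.778, -0.003, 0.628], [-0.005, -1.0, 0.002], [0.628, -0.005, -0.778]]
wrist_force: [2.2, 0.8, 8.4]
opening: 40.1
gripper_force: 10.0
```

```bash
python3 -m inch '[[0,0,0,0,0,0,-1],[0,0,0,0,0,0,-0.05],[0,0,0,0,0,0,-0.02],[0,0,0,0,0,0,0],[0,0,0,0,0,0,0.05],[0,0,0,0,0,0,0.1],[0,0,0,0,0,0,0.2],[0,0,0,0,0,0,0.3],[0,0,0,0,0,0,0.4],[0,0,0,0,0,0,0.5]]' 4;  python3 - <<'E'
from h import *
grab('scene','s6'); grab('side','d6')
a=cv2.imread('pics/s6.png')[130:290,270:430]; b=cv2.imread('pics/d6.png')[110:240,250:380]
f=lambda i:cv2.resize(i,(400,400),interpolation=cv2.INTER_CUBIC)
cv2.imwrite('pics/m6.png',np.hstack([f(a),f(b)]))
E
```

```text
time: 27.55
position: [664.6, 197.4, 102.2]
tool_rot: [[0.782, -0.005, 0.623], [-0.004, -1.0, -0.003], [0.623, -0.0, -0.782]]
wrist_force: [0.1, -0.2, 0.1]
opening: 61.9
gripper_force: 0.0
```

Released with no force left. I'll retract straight back along the tool before looking.

```bash
python3 -m inch '[[0,0,-0.5,0,0,0,0.5],[0,0,-1,0,0,0,0.5],[0,0,-2,0,0,0,0.5],[0,0,-3,0,0,0,0.5],[0,0,-4.5,0,0,0,0.5],[0,0,-6,0,0,0,0.5],[0,0,-8,0,0,0,0.5],[0,0,-10,0,0,0,0.5],[0,0,-12,0,0,0,0.5],[0,0,-13,0,0,0,0.5]]';  python3 -m inch '[[0,0,-2,0,0,0,0.5],[0,0,-5,0,0,0,0.5],[0,0,-8,0,0,0,0.5],[-1,0,-10,0,0,0,0.5],[-1,0,-11,0,0,0,0.5],[-1,0,-12,0,0,0,0.5],[-1,0,-12,0,0,0,0.5],[-1,0,-12,0,0,0,0.5],[-1,0,-12,0,0,0,0.5],[-1,0,-12,0,0,0,0.5]]'; python3 - <<'E'
from h import *
grab('scene','s6'); grab('side','d6')
a=cv2.imread('pics/s6.png')[130:290,270:430]; b=cv2.imread('pics/d6.png')[110:240,250:380]
f=lambda i:cv2.resize(i,(400,400),interpolation=cv2.INTER_CUBIC)
cv2.imwrite('pics/m6.png',np.hstack([f(a),f(b)]))
S=Ro.from_euler('z',-.6,degrees=True).as_matrix()
t=np.radians(57);ax=np.array([np.cos(t),0,np.sin(t)]);n=np.array([-np.sin(t),0,np.cos(t)]);ft=np.array([-27.8,0,14.7])
for nm,l,y,h in(('headL',320,-20,5),('headR',320,20,5),('face1',215,0,12),('face2',255,0,12),('face3',295,0,12),('foot',0,-20,5)):
    q=S@(ft+ax*l+n*h+[0,y,0])+[601.4,199,0]; print(nm,((proj('s6',q)[0]-[270,130])*2.5).round(),((proj('d6',q)[0]-[250,110])*400/130+[400,0]).round())
E
```

```text
time: 28.65
position: [583.5, 197.9, 206.1]
tool_rot: [[0.781, -0.005, 0.625], [-0.005, -1.0, -0.001], [0.625, -0.003, -0.781]]
wrist_force: [0.6, 0.3, -0.1]
opening: 65.3
gripper_force: 0.0
time: 29.65
position: [518.6, 209.8, 263.8]
tool_rot: [[0.803, -0.011, 0.596], [0.004, -1.0, -0.024], [0.596, 0.022, -0.803]]
wrist_force: [0.1, -0.5, -0.3]
opening: 65.5
gripper_force: 0.0
headL [217. 233.] [722.  70.]
headR [266. 238.] [716.  52.]
face1 [230. 258.] [656. 127.]
face2 [234. 248.] [677. 101.]
face3 [239. 236.] [700.  75.]
foot [192. 309.] [553. 269.]
```

View pics/m6.png

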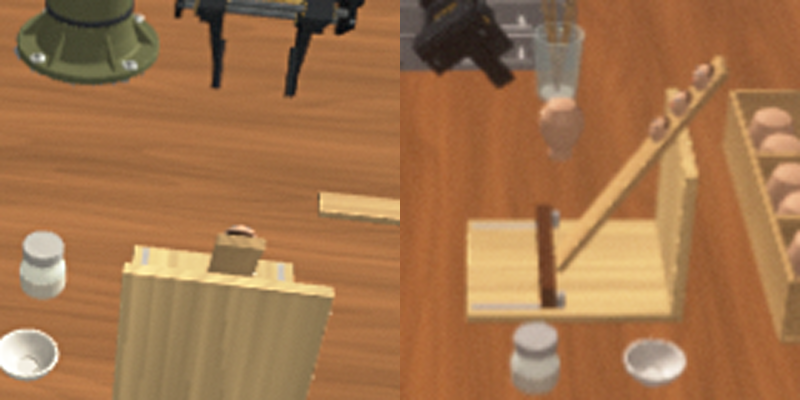

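The lath leans as intended. Its head edge is at (216,232)–(265,238) in the scene panel, and faces 1 and 3 are at (659,127) and (703,75) in the side panel. These are within about 3 px of the ideal pose. The foot, at about (560,268), is against the bar to within a couple of mm. Handing in.

```bash
python3 -c "
from bench import robot
print(robot.hand_in())"
```

```text
the job is handed in; nothing more can be done
None
```

I pushed the foot bar home, then leaned the lath squarely on the back board, faces up and outwards, foot within about 2 mm of the bar near the middle; the job is handed in (no verdict shown), and I saw nothing touch the faces or the other things.

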